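# Sweep the loose buckles into the pen

### The arm

A 7-joint arm with a two-finger parallel gripper is mounted at the origin on a cart in front of the work surface, level with it; the furniture and walls round the work are solid. World frame = base frame: x ahead of the robot, y to its left, z up, the work surface at z = 0. Lengths are in m, angles in rad, forces in N, time in s.
With the tool pointing down it reaches from about 0.4 to 0.85 m from the base axis. Payload 4.5 kg.
Tool frame: the origin (TCP) lies on the centre line of the jaws, within the pads' length; the fingertips stand 11 mm ahead of it and the grasp point (between the pads) lies 8 mm behind it; z points along the fingers, x is the direction in which the jaws open and shut, and the axes are right-handed (so a half turn about z gives the same grasp; the last joint's range is limited). The gripper opens to 88 mm and grips with 3 to 60 N. Pads are 18 mm wide; open, the fingers measure 123 mm over their backs; the gripper's body (75 mm by 187 mm) begins 45 mm behind the grasp point.
Start: joints at [1.215, 0.689, -0.195, 1.565, 0.157, 0.902, -0.215], TCP at [0.238, -0.578, 0.25] pointing down, gripper open.
Joint ranges: [-3.01, 3.01], [-0.46, 2.08], [-1.47, 1.51], [0.13, 2.56], [-1, 4.14], [0.04, 2.09], [-2.66, 2.66]. Speed limits (rad/s): [2.57, 2.57, 3.14, 3.14, 3.14, 3.14, 3.14].

### API

Orientations are given as a unit quaternion [x, y, z, w].
In Python, from plant import r, vision, order, nets gives the robot as it stands.
- The arm moves only by the tool send_rows, never from a script. Its argument "series" is a list of rows, each an object with "delta_pos": the shift along the tool's x, y, z in cm, a list of three; "turn": the turn about the tool's z in degrees; "jaw": the closure, from 0 (fully open) to 1 (shut). In form: [{"delta_pos": [x, y, z], "turn": turn, "jaw": jaw}, ...]. A call has 1 to 8 rows; each row is the pose to reach, as a shift and turn from the pose commanded when the call began, along the tool's axes at that moment; what a row does not reach only later rows make up. A row lasts 1/12 s, in which the tool goes at most 41.7 mm and 7.16 degrees, less where a joint would pass 70% of its speed; a pose out of reach is approached as far as the arm can. A call with a gripper value outside its range is refused whole. The fingers move at their own pace and stop on an object; "force" is the grip in N (left out, the last holds). Time passes only in rows, so rows that repeat a pose let the fingers close. It gives the time, the measured TCP pose, the force and the opening at its end, in the units of the state.
- r.get_state(): the state, without advancing time (a new reading comes with each control period).
- vision.snapshot(name): name is "side" or "top" or "wrist"; returns the picture (420x560x3 uint8, blue, green, red); there is no depth.
- vision.camera_params(name): a dict with "intrinsics" (3x3 intrinsics, pixels), "extrinsics" (4x4, takes a point from world to camera coordinates). Camera axes: x right, y down, z forward; pixel columns grow to the right and rows downward; lengths in m; the calibration is good to about 2 mm. A picture is of the moment at which its call begins: read the wrist's pose just before it. camera_params takes no time and is no camera call; for the wrist camera it gives the pose at the moment of the call.
- order.finish_job(): hands the job in, once; it reports no verdict.
Trained networks look in the newest picture that a camera, given by its name, has taken for a name from the list of things; names that differ only in an ending like _2 or _b are one class to them, and where a whole thing is asked for, a point or a joint stands for the part that bears it (a point fixed in the world has none). Each returns a list of dicts, best first, with "score" (0 to 1); they miss things now and then, are a little off and sometimes report something else, mostly with a low value. They report only what shows in the picture. A call takes as long as a camera call.
- nets.boxes_of(camera, label): "location" ([row, column] as shares, 0 to 1, of the picture: columns of its width, rows of its height, amid what is visible of it).
- nets.trace(camera, label): "region" (420x560 bool, what is visible of it) and "location" ([row, column] as shares, 0 to 1, of the picture: columns of its width, rows of its height, amid what is visible of it).
The state is a dict: "clock": time; "q": joint angles; "qd": joint speeds; "joint_torque": joint torques, N m; "tool_pos": TCP position; "eef_rot": TCP orientation; "contact_force": force on the tool from outside, world axes, zero at the start; "moment": the same for the moment, N m; "opening": opening from 0.0 (shut) to 1.0 (fully open).
Only numpy, scipy, OpenCV 4.12 (cv2) and the standard library are available. Lean on these libraries where they do the work, as an engineer would, in place of code of your own. Each camera call takes 0.05 s, during which the arm holds its last target.

### The job

Sweep the three loose buckles on the green cutting mat along the mat into the yellow three-sided pen with your fingertips, until every buckle lies wholly inside the pen. Only push them: do not pick any of them up, and leave the tin, the spool, the tape measure, the mug and the steel die where they stand.

Things in the scene. Friction and masses are not known exactly. Their poses are not given: they have to be found in the camera images.
- cutting_mat: green cutting mat with a pale grid, 400 x 168 mm, 2 mm thick, fixed on the table top (z = 0); its upper face is at z = 0.002. Origin: centre of its underside; +x along its long side to the robot's right, +y away from the robot. Near it stand fixed: a cardboard tray 136 mm high, 80 mm beyond the far edge; another, 96 mm high, off the right end; a drawer cabinet 196 mm high, 55 mm off the left end
- pen: yellow three-sided pen of upright strip, fixed on the mat, no floor (the mat is its floor), walls 24 mm high and 4 mm thick, inside 90 mm deep and 140 mm wide. Origin: middle of its open side, on the mat's upper face; +x points into the pen (back wall's inner face at x = 0.090), the side walls' inner faces are at y = +-0.070, the open side is the line x = 0. The buckles start on its -x side
- brass_buckle: tan brass ladder buckle with a black cap, 25 x 68 mm, only 7 mm high, about 12 g, loose, lying flat on the mat in front of the pen's open side; slides under a light push. Origin: centre of its underside; long axis y
- brass_buckle_end_a (a point): middle of one short end of brass_buckle: its -y end, 34 mm from its centre, at half its height
- brass_buckle_end_b (a point): middle of the other short end of brass_buckle: its +y end, 34 mm from its centre, at half its height
- nickel_buckle_1: pale nickel ladder buckle with a white cap, 25 x 68 mm, only 7 mm high, about 12 g, loose, lying flat on the mat in front of the pen's open side; slides under a light push. Origin: centre of its underside; long axis y
- nickel_buckle_1_end_a (a point): middle of one short end of nickel_buckle_1: its -y end, 34 mm from its centre, at half its height
- nickel_buckle_1_end_b (a point): middle of the other short end of nickel_buckle_1: its +y end, 34 mm from its centre, at half its height
- nickel_buckle_2: pale nickel ladder buckle with a white cap, 25 x 68 mm, only 7 mm high, about 12 g, loose, lying flat on the mat in front of the pen's open side; slides under a light push. Origin: centre of its underside; long axis y
- nickel_buckle_2_end_a (a point): middle of one short end of nickel_buckle_2: its -y end, 34 mm from its centre, at half its height
- nickel_buckle_2_end_b (a point): middle of the other short end of nickel_buckle_2: its +y end, 34 mm from its centre, at half its height
- eyelet_tin: round tin with a yellow lid, diameter 65 mm, 31 mm high, loose, beyond the mat's far edge; to be left alone. Origin: centre of its underside
- thread_spool: blue thread spool standing upright, 54 x 74 x 52 mm with its thread end, body diameter 45 mm, loose, beyond the mat's far edge; to be left alone. Origin: centre of its underside
- tape_measure: yellow pocket tape measure, 37 x 71 x 62 mm high, loose, beyond the mat's far left corner; to be left alone. Origin: centre of its underside
- mug: orange mug, 81 x 113 x 101 mm, loose, far to the left; to be left alone. Origin: centre of its underside
- strap_die: grey steel strap die, a long oval ring 34 x 105 x 30 mm, loose, far to the left; to be left alone. Origin: centre of its underside

How it is judged:
At the end, for the whole second after the job is handed in: Both ends of each of the three buckles are inside the pen: no more than 2 mm outside its open side and between its walls, lying low (underside below 20 mm) and at rest; the tin, spool, tape measure, mug and die are within 20 mm of where they stood (x of brass_buckle_end_a in the frame of pen between -0.002 and 0.092 m and y of brass_buckle_end_a in the frame of pen between -0.072 and 0.072 m and x of brass_buckle_end_b in the frame of pen between -0.002 and 0.092 m and y of brass_buckle_end_b in the frame of pen between -0.072 and 0.072 m and height (world z) of each of brass_buckle, nickel_buckle_1, nickel_buckle_2 below 0.02 m and linear speed of each of brass_buckle, nickel_buckle_1, nickel_buckle_2 below 0.02 m/s and x of nickel_buckle_1_end_a in the frame of pen between -0.002 and 0.092 m and y of nickel_buckle_1_end_a in the frame of pen between -0.072 and 0.072 m and x of nickel_buckle_1_end_b in the frame of pen between -0.002 and 0.092 m and y of nickel_buckle_1_end_b in the frame of pen between -0.072 and 0.072 m and x of nickel_buckle_2_end_a in the frame of pen between -0.002 and 0.092 m and y of nickel_buckle_2_end_a in the frame of pen between -0.072 and 0.072 m and x of nickel_buckle_2_end_b in the frame of pen between -0.002 and 0.092 m and y of nickel_buckle_2_end_b in the frame of pen between -0.072 and 0.072 m and distance of each of eyelet_tin, thread_spool, tape_measure, mug, strap_die from where it was at the start of the episode below 0.02 m); the robot touches nothing.
It fails at once if a buckle was lifted (its underside more than 20 mm above the table top) (height (world z) of any of brass_buckle, nickel_buckle_1, nickel_buckle_2 above 0.02 m).
It fails at once if one of the other things was moved by more than 20 mm (distance of any of eyelet_tin, thread_spool, tape_measure, mug, strap_die from where it was at the start of the episode above 0.02 m).
It also fails if it takes over 58 s, if anything falls off the work surface, if the arm or the gripper's body presses on something with over 40 N, if the wrist force passes 120 N, or if a joint passes its speed limit or range.

## Working session

There is one attempt and no reset: what is moved stays moved. The work goes in short steps, Python scripts to look and compute and a tool call to move; the robot and the scene stay as the last step left them, time stands still between calls to the robot, and variables do not carry over. Pictures are saved under pics/ and viewed, and the job is handed in when it is done.

Besides the shell and the picture viewer there is one more tool, called after "Emit:" as name(argument=value, ...), one argument or row to a line, values as JSON. send_rows: Moves the arm, as the interface text tells. Its arguments: {"type":"object","properties":{"series":{"type":"array"},"force":{"type":"number"}},"required":["series"]}

```bash
ls; mkdir -p pics; cat > h.py <<'E'
import numpy as np, cv2
from plant import r, vision, order, nets
def ray(cam,px,z):
    p=vision.camera_params(cam);K=np.array(p["intrinsics"]);E=np.array(p["extrinsics"])
    px=np.atleast_2d(np.array(px,float))
    d=(np.linalg.inv(K)@np.c_[px,np.ones(len(px))].T)
    R=E[:3,:3];c=-R.T@E[:3,3];d=R.T@d
    s=(z-c[2])/d[2]
    return (c[:,None]+s*d).T
def proj(cam,P):
    p=vision.camera_params(cam);K=np.array(p["intrinsics"]);E=np.array(p["extrinsics"])
    P=np.atleast_2d(P);q=K@(E[:3,:3]@P.T+E[:3,3:4]);return (q[:2]/q[2]).T
E
python3 - <<'E'
from h import *
s=r.get_state();print(s)
for c in("top","side"):
    im=vision.snapshot(c);cv2.imwrite(f"pics/{c}0.png",im)
    p=vision.camera_params(c);E=np.array(p["extrinsics"]);print(c,(-E[:3,:3].T@E[:3,3]).round(3))
    for n in("brass_buckle","nickel_buckle_1"):
        for d in nets.trace(c,n)[:4]:
            m=d["region"];ys,xs=np.nonzero(m)
            if len(xs)<20: continue
            rc=cv2.minAreaRect(np.c_[xs,ys].astype(np.float32))
            w=ray(c,cv2.boxPoints(rc),0.009)[:,:2]
            print(c,n,round(d["score"],2),len(xs),np.round(rc[0],1),w.mean(0).round(4),w.round(3).tolist())
E
```

```text
pics
{'clock': 0.0, 'q': array([ 1.21479695,  0.68996396, -0.19450636,  1.56630129,  0.15728369,
        0.90249048, -0.21509933]), 'qd': array([-0.00150652,  0.0004885 , -0.0003701 ,  0.00095758, -0.001116  ,
        0.00046   ,  0.00193965]), 'joint_torque': array([ 3.45902317e-04, -5.27555180e+01, -1.26678117e+00, -1.53426290e+01,
       -5.26854373e-02,  6.60882986e-03,  1.52111311e-04]), 'tool_pos': array([ 0.23723479, -0.57758968,  0.24893369]), 'eef_rot': array([ 8.30680685e-01, -5.56748429e-01, -7.68680568e-04, -4.42840204e-04]), 'contact_force': array([-0.25496257, -0.1658434 , -0.59590221]), 'moment': array([-0.01858087,  0.08911752,  0.00535608]), 'opening': 0.9994614990308226}
top [0.339 0.04  0.945]
top brass_buckle 0.43 136 [393.8 202.6] [ 0.5265 -0.2458] [[0.522, -0.211], [0.551, -0.272], [0.531, -0.28], [0.502, -0.22]]
top nickel_buckle_1 0.6 121 [418.6 234.7] [ 0.447  -0.2998] [[0.443, -0.264], [0.472, -0.327], [0.451, -0.335], [0.422, -0.273]]
top nickel_buckle_1 0.58 120 [367.7 247.3] [ 0.4191 -0.1764] [[0.411, -0.143], [0.447, -0.198], [0.427, -0.21], [0.392, -0.155]]
side [0.134 0.926 0.851]
side brass_buckle 0.44 35 [350.5 160.5] [ 0.4456 -0.2949] [[0.461, -0.316], [0.446, -0.323], [0.43, -0.274], [0.445, -0.267]]
side nickel_buckle_1 0.39 34 [350.5 161. ] [ 0.4447 -0.2923] [[0.461, -0.316], [0.446, -0.323], [0.429, -0.269], [0.443, -0.262]]
```

```bash
python3 - <<'E'
import cv2
a=cv2.imread("pics/top0.png");cv2.imwrite("pics/t0c.png",cv2.resize(a[120:350,260:540],None,fx=2.6,fy=2.6,interpolation=cv2.INTER_CUBIC))
E
```

```text
(no output)
```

View pics/top0.png

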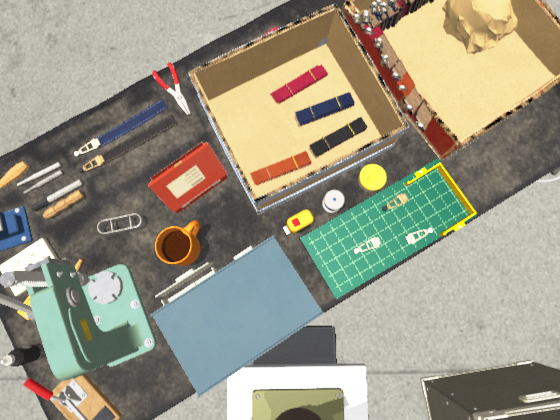

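View pics/side0.png

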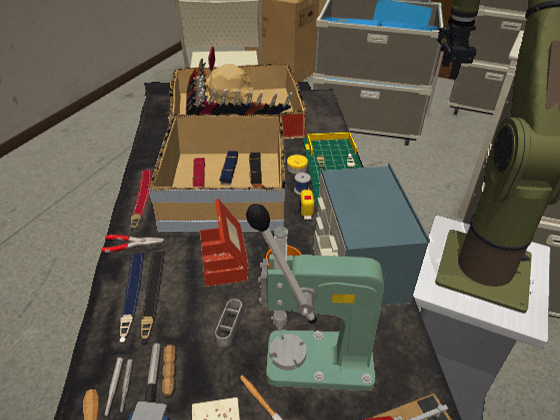

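View pics/t0c.png

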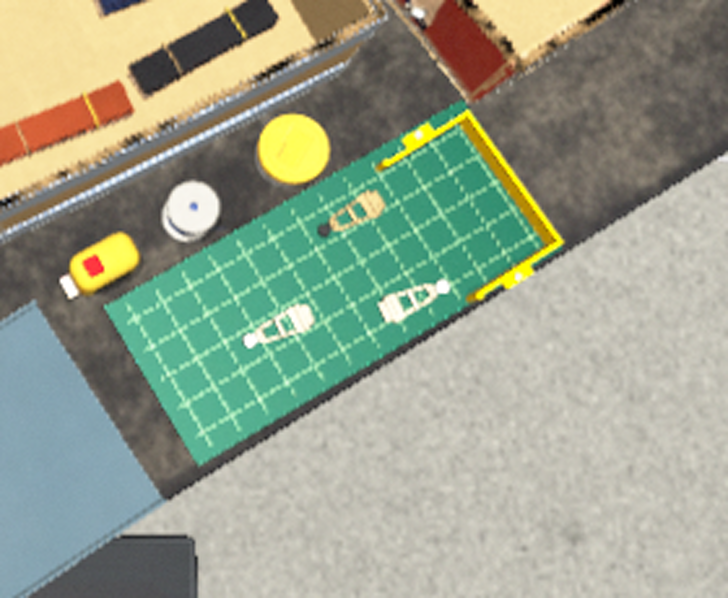

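```bash
python3 - <<'E'
from h import *
from scipy.spatial.transform import Rotation as R
c=lambda *p: np.array(p)/2.6+[260,120]
print("mat left",ray("top",[c(105,307),c(205,465)],0.002).round(4).tolist())
print("pen back outer top",ray("top",[c(470,112),c(562,243)],0.026).round(4).tolist())
print("pen open ends top",ray("top",[c(378,165),c(472,299)],0.02).round(4).tolist())
s=r.get_state();print(R.from_quat(s["eef_rot"]).as_matrix().round(3))
im=vision.snapshot("wrist");cv2.imwrite("pics/w0.png",im)
E
```

```text
mat left [[0.4448, -0.0168, 0.002], [0.2996, -0.1032, 0.002]]
pen back outer top [[0.6186, -0.3608, 0.026], [0.4931, -0.4337, 0.026]]
pen open ends top [[0.5709, -0.2735, 0.02], [0.444, -0.3498, 0.02]]
[[ 0.38  -0.925 -0.   ]
 [-0.925 -0.38   0.   ]
 [-0.001  0.    -1.   ]]
```

View pics/w0.png

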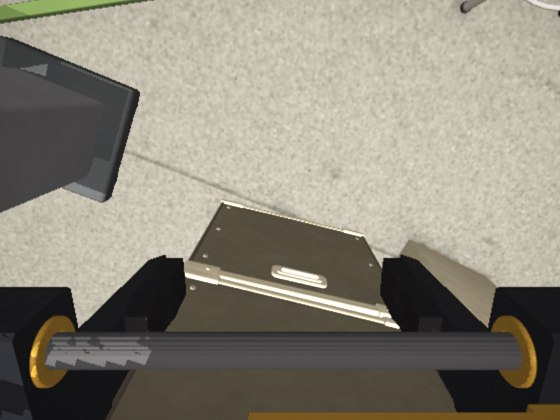

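```bash
cat >> h.py <<'E'
from scipy.spatial.transform import Rotation as Rot
YAW=np.deg2rad(-59.3)
O=np.array([0.5077,-0.314])
ex=np.array([np.cos(YAW),np.sin(YAW)]);ey=np.array([-ex[1],ex[0]])
def topen(w):
    w=np.atleast_2d(w)[:,:2]-O; return np.c_[w@ex,w@ey]
def toworld(p):
    p=np.atleast_2d(p); return O+p[:,:1]*ex+p[:,1:2]*ey
def toolyaw(s): 
    M=Rot.from_quat(s["eef_rot"]).as_matrix(); return np.arctan2(M[1,0],M[0,0])
def delta(wpos,ang=None,s=None):
    """world target xyz; ang = desired tool-x yaw (deg)"""
    s=s or r.get_state();M=Rot.from_quat(s["eef_rot"]).as_matrix()
    d=M.T@(np.array(wpos)-s["tool_pos"])*100
    t=0 if ang is None else -((ang-np.rad2deg(toolyaw(s))+180)%360-180)
    return d.round(2),round(t,1)
E
python3 - <<'E'
from h import *
for n,w in dict(brass=[[0.522,-.211],[.551,-.272],[.531,-.28],[.502,-.22]],n1=[[0.443, -0.264], [0.472, -0.327], [0.451, -0.335], [0.422, -0.273]],n2=[[0.411, -0.143], [0.447, -0.198], [0.427, -0.21], [0.392, -0.155]]).items(): print(n,topen(w).round(3).tolist())
s=r.get_state();M=Rot.from_quat(s["eef_rot"]).as_matrix()
E=np.array(vision.camera_params("wrist")["extrinsics"]);c=-E[:3,:3].T@E[:3,3]
print("cam in tool",M.T@(c-s["tool_pos"]),"fwd",M.T@E[2,:3])
w=toworld([-.10,-.01])[0]
for a in(30.7,-149.3):print(delta([*w,.25],a))
E
```

```text
brass [[-0.081, 0.065], [-0.014, 0.059], [-0.017, 0.037], [-0.084, 0.043]]
n1 [[-0.076, -0.03], [-0.007, -0.037], [-0.011, -0.059], [-0.079, -0.053]]
n2 [[-0.196, 0.004], [-0.131, 0.007], [-0.131, -0.016], [-0.196, -0.018]]
cam in tool [ 0.00017735 -0.07669608 -0.13464122] fwd [1.74094726e-04 2.98969938e-01 9.54262514e-01]
(array([-23.9 , -32.58,  -0.04]), np.float64(-98.4))
(array([-23.9 , -32.58,  -0.04]), np.float64(81.6))
```

Emit:
send_rows(
  series=[
    {"delta_pos":[-3,-4,0],"turn":7,"jaw":0.5},
    {"delta_pos":[-6,-8,0],"turn":14,"jaw":0.9},
    {"delta_pos":[-9,-12,0],"turn":21,"jaw":0.9},
    {"delta_pos":[-12,-16,0],"turn":28,"jaw":0.9},
    {"delta_pos":[-15,-20,0],"turn":35,"jaw":0.9},
    {"delta_pos":[-18,-24,0],"turn":42,"jaw":0.9},
    {"delta_pos":[-21,-28,0],"turn":49,"jaw":0.9},
    {"delta_pos":[-23.9,-32.6,0],"turn":56,"jaw":0.9},
  ],
)

```text
clock: 1.02
tool_pos: [0.4102, -0.2907, 0.2499]
eef_rot: [-0.469, 0.883, -0.0, 0.0]
contact_force: [0.4, 0.0, -0.6]
opening: 0.42
```

```bash
python3 - <<'E'
from h import *
s=r.get_state();print(s["clock"],s["tool_pos"],s["q"].round(2),s["opening"])
w=toworld([-.10,-.01])[0]
print(delta([*w,.25],-149.3))
E
```

```text
1.0167 [ 0.41015181 -0.29074761  0.24992318] [ 0.44  0.53  0.13  1.94 -0.11  0.68 -1.53] 0.41964336030131905
(array([-6.9 ,  0.08, -0.01]), np.float64(25.3))
```

Emit:
send_rows(
  series=[
    {"delta_pos":[-3.5,0,0],"turn":7,"jaw":0.9},
    {"delta_pos":[-6.9,0,0],"turn":14,"jaw":0.9},
    {"delta_pos":[-6.9,0,0],"turn":21,"jaw":0.9},
    {"delta_pos":[-6.9,0,0],"turn":25.3,"jaw":0.9},
    {"delta_pos":[-6.9,0,0],"turn":25.3,"jaw":0.9},
  ],
)

```text
clock: 1.43
tool_pos: [0.4484, -0.2342, 0.2497]
eef_rot: [-0.268, 0.963, -0.0, -0.0]
contact_force: [-0.4, -0.6, -0.1]
opening: 0.103
```

```bash
cat > look.py <<'E'
from h import *
import sys
def look(cam,tag,scale=1,full=True):
    s=r.get_state();p=vision.camera_params(cam);im=vision.snapshot(cam);cv2.imwrite(f"pics/{tag}.png",im)
    print(s["clock"],s["tool_pos"].round(4),np.rad2deg(toolyaw(s)).round(1),"tcp pen",topen(s["tool_pos"][None]).round(4),s["opening"].round(3),s["contact_force"].round(1))
    for n in("brass_buckle","nickel_buckle_1"):
        for d in nets.trace(cam,n)[:4]:
            ys,xs=np.nonzero(d["region"])
            if len(xs)<20: continue
            w=ray(cam,np.c_[xs,ys],0.008)
            q=topen(w).astype(np.float32)*1000
            (cx,cy),wh,a=cv2.minAreaRect(q)
            if wh[0]<wh[1]: a-=90;wh=wh[::-1]
            print(n,round(d["score"],2),len(xs),"px",round(xs.mean()),round(ys.mean()),"pen mm",round(cx,1),round(cy,1),"size",np.round(wh,0),"ang",round((a+90)%180-90,1),"x",q[:,0].min().round(1),q[:,0].max().round(1))
if __name__=="__main__": look(sys.argv[1],sys.argv[2])
E
python3 look.py wrist w1
```

```text
Traceback (most recent call last):
  File "look.py", line 15, in <module>
    if __name__=="__main__": look(sys.argv[1],sys.argv[2])
                             ~~~~^^^^^^^^^^^^^^^^^^^^^^^^^
  File "look.py", line 5, in look
    print(s["clock"],s["tool_pos"].round(4),np.rad2deg(toolyaw(s)).round(1),"tcp pen",topen(s["tool_pos"][None]).round(4),s["opening"].round(3),s["contact_force"].round(1))
                                                                                                                          ^^^^^^^^^^^^^^^^^^
AttributeError: 'float' object has no attribute 'round'
```

View pics/w1.png

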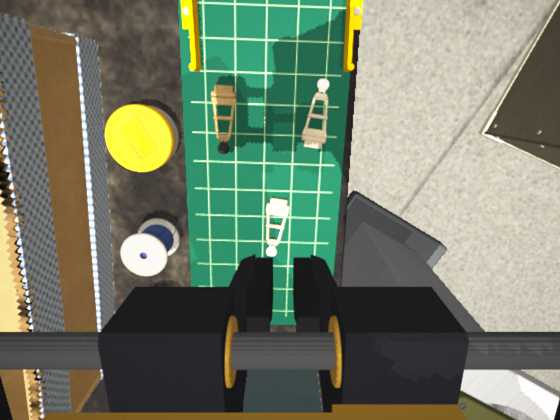

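```bash
sed -i 's/s\["opening"\].round(3)/round(s["opening"],3)/' look.py
python3 look.py wrist w2; python3 - <<'E'
from h import *
# pen features from w1: side wall open-side bottoms at (196,70) , (349,70); mat edges
print(topen(ray("wrist",[[198,70],[346,70]],0.002)).round(4), topen(ray("wrist",[[190,66],[353,66]],0.026)).round(4))
print("mat edges",topen(ray("wrist",[[190,200],[345,200],[182,60]],0.002)).round(4))
E
```

```text
1.4833 [ 0.448  -0.2349  0.2498] -148.8 tcp pen [[-0.0985 -0.0109]] 0.099 [-0.8  0.8  0. ]
brass_buckle 0.92 691 px 223 111 pen mm -46.0 48.7 size [67. 24.] ang -3.0 x -79.7 -12.6
nickel_buckle_1 0.97 603 px 274 222 pen mm -161.0 -4.7 size [66. 23.] ang -0.5 x -194.0 -127.9
nickel_buckle_1 0.77 842 px 316 120 pen mm -39.5 -43.0 size [67. 25.] ang -1.4 x -72.8 -6.3
[[ 0.0025  0.0719]
 [ 0.0034 -0.0744]] [[ 0.0044  0.0738]
 [ 0.0054 -0.0768]]
mat edges [[-0.1313  0.0892]
 [-0.1303 -0.0811]
 [ 0.0116  0.087 ]]
```

```bash
sed -i 's/^O=.*/O=np.array([0.5077,-0.314])+0.003*np.array([.5105,-.8599])/' h.py
python3 - <<'E'
from h import *
print(delta([*toworld([-.097,-.042])[0],.015],-149.3))
E
```

```text
(array([ 3.03, -0.38, 23.48]), np.float64(0.4))
```

Emit:
send_rows(
  series=[
    {"delta_pos":[2,-0.3,4],"turn":0.4,"jaw":0.9},
    {"delta_pos":[3,-0.4,8],"turn":0.4,"jaw":0.9},
    {"delta_pos":[3,-0.4,12],"turn":0.4,"jaw":0.9},
    {"delta_pos":[3,-0.4,16],"turn":0.4,"jaw":0.9},
    {"delta_pos":[3,-0.4,19],"turn":0.4,"jaw":0.9},
    {"delta_pos":[3,-0.4,21],"turn":0.4,"jaw":0.9},
    {"delta_pos":[3,-0.4,22],"turn":0.4,"jaw":0.9},
    {"delta_pos":[3,-0.4,22],"turn":0.4,"jaw":0.9},
  ],
)

```text
clock: 2.3
tool_pos: [0.4232, -0.2541, 0.0281]
eef_rot: [-0.264, 0.965, 0.001, -0.001]
contact_force: [-0.1, 0.5, 0.2]
opening: 0.101
```

```bash
python3 look.py wrist w3;  python3 - <<'E'
from h import *
print(delta([*toworld([-.097,-.042])[0],.015],-149.3))
E
```

```text
2.3 [ 0.4232 -0.2541  0.0281] -149.4 tcp pen [[-0.0976 -0.0421]] 0.101 [-0.1  0.5  0.2]
brass_buckle 0.85 5166 px 67 143 pen mm -48.0 51.4 size [68. 27.] ang -3.3 x -82.0 -13.8
nickel_buckle_1 0.6 4681 px 288 157 pen mm -41.3 -43.1 size [69. 25.] ang -5.0 x -76.1 -7.1
(array([0.1 , 0.08, 1.59]), np.float64(-0.1))
```

View pics/w3.png

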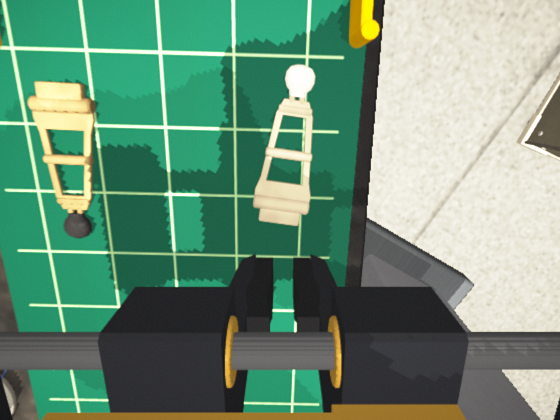

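Emit:
send_rows(
  series=[
    {"delta_pos":[0,0,0.8],"turn":0,"jaw":0.9},
    {"delta_pos":[0,0,1.5],"turn":0,"jaw":0.9},
    {"delta_pos":[0,0,1.5],"turn":0,"jaw":0.9},
    {"delta_pos":[0,-0.5,1.5],"turn":0,"jaw":0.9},
    {"delta_pos":[0,-1,1.5],"turn":0,"jaw":0.9},
    {"delta_pos":[0,-1.5,1.5],"turn":0,"jaw":0.9},
    {"delta_pos":[0,-2,1.5],"turn":0,"jaw":0.9},
    {"delta_pos":[0,-2.5,1.5],"turn":0,"jaw":0.9},
  ],
)

```text
clock: 3.12
tool_pos: [0.4374, -0.2764, 0.0149]
eef_rot: [-0.264, 0.965, -0.0, 0.0]
contact_force: [0.8, -0.0, -0.4]
opening: 0.099
```

```bash
python3 look.py wrist w4
```

```text
3.1167 [ 0.4374 -0.2764  0.0149] -149.4 tcp pen [[-0.0712 -0.0413]] 0.099 [ 0.8 -0.  -0.4]
brass_buckle 0.71 5275 px 63 211 pen mm -46.6 51.9 size [68. 27.] ang -10.9 x -81.4 -13.3
brass_buckle 0.17 103894 px 171 162 pen mm -54.6 6.4 size [187. 162.] ang -0.6 x -147.4 38.7
nickel_buckle_1 0.62 5185 px 285 190 pen mm -27.8 -42.2 size [68. 25.] ang -1.6 x -61.9 6.0
```

View pics/w4.png

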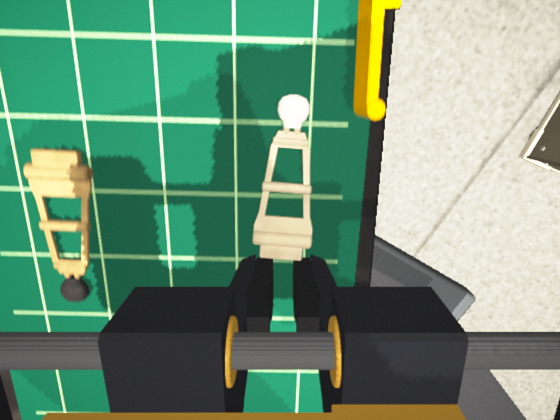

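Emit:
send_rows(
  series=[
    {"delta_pos":[0,-0.6,0],"turn":0,"jaw":0.9},
    {"delta_pos":[0,-1.2,0],"turn":0,"jaw":0.9},
    {"delta_pos":[0,-1.8,0],"turn":0,"jaw":0.9},
    {"delta_pos":[0,-2.4,0],"turn":0,"jaw":0.9},
    {"delta_pos":[0,-3,0],"turn":0,"jaw":0.9},
    {"delta_pos":[0,-3.6,0],"turn":0,"jaw":0.9},
    {"delta_pos":[0,-4.2,0],"turn":0,"jaw":0.9},
    {"delta_pos":[0,-4.8,0],"turn":0,"jaw":0.9},
  ],
)

```text
clock: 3.93
tool_pos: [0.4617, -0.3175, 0.0147]
eef_rot: [-0.264, 0.964, -0.0, 0.0]
contact_force: [-0.6, 0.4, -0.1]
opening: 0.101
```

```bash
python3 look.py wrist w5
```

```text
3.9333 [ 0.4617 -0.3175  0.0147] -149.4 tcp pen [[-0.0235 -0.0413]] 0.101 [-0.6  0.4 -0.1]
brass_buckle 0.76 3161 px 80 302 pen mm -45.8 52.0 size [69. 26.] ang -10.4 x -80.8 -12.3
nickel_buckle_1 0.6 5044 px 278 191 pen mm 19.7 -42.2 size [67. 25.] ang -4.1 x -13.9 53.6
nickel_buckle_1 0.46 8311 px 314 130 pen mm 40.5 -4.1 size [158.  95.] ang 87.8 x -9.8 85.4
```

View pics/w5.png

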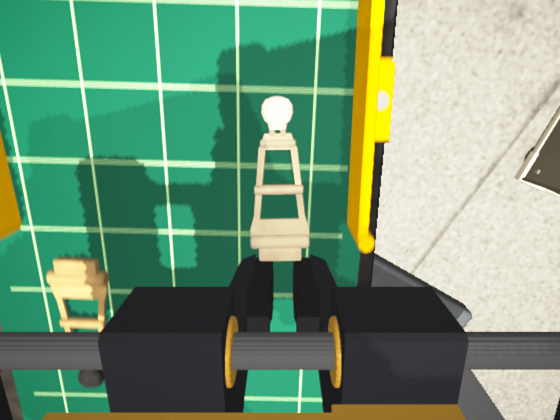

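```bash
python3 - <<'E'
from h import *
print(topen(ray("wrist",[[350,222],[362,250],[352,230]],0.002)).round(4),topen(ray("wrist",[[350,222],[373,235],[362,0]],0.026)).round(4))
E
```

```text
[[ 0.0016 -0.0712]
 [-0.0116 -0.0772]
 [-0.0021 -0.0723]] [[ 0.0101 -0.0665]
 [ 0.005  -0.0752]
 [ 0.0813 -0.0663]]
```

Emit:
send_rows(
  series=[
    {"delta_pos":[0,-0.5,0],"turn":0,"jaw":0.9},
    {"delta_pos":[0,-1,0],"turn":0,"jaw":0.9},
    {"delta_pos":[0,-1.5,0],"turn":0,"jaw":0.9},
    {"delta_pos":[0,-1.9,0],"turn":0,"jaw":0.9},
    {"delta_pos":[0,-2.3,0],"turn":0,"jaw":0.9},
    {"delta_pos":[0,-2.6,0],"turn":0,"jaw":0.9},
    {"delta_pos":[0,-2.6,0],"turn":0,"jaw":0.9},
  ],
)

```text
clock: 4.67
tool_pos: [0.4751, -0.3402, 0.0148]
eef_rot: [-0.264, 0.965, -0.001, 0.0]
contact_force: [-0.4, 1.7, -0.0]
opening: 0.1
```

```bash
python3 look.py wrist w6
```

```text
4.6667 [ 0.4751 -0.3402  0.0148] -149.4 tcp pen [[ 0.0029 -0.0414]] 0.1 [-0.4  1.7 -0. ]
brass_buckle 0.86 1480 px 87 354 pen mm -41.5 51.7 size [58. 22.] ang -7.8 x -70.6 -13.5
nickel_buckle_1 0.92 4996 px 278 191 pen mm 45.4 -40.6 size [67. 24.] ang -0.1 x 11.7 79.1
```

View pics/w6.png

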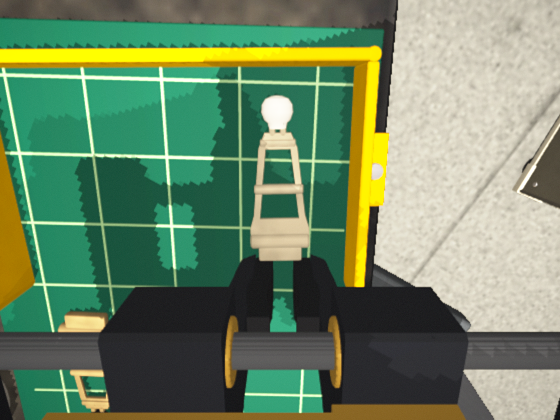

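Emit:
send_rows(
  series=[
    {"delta_pos":[0,1.5,0],"turn":0,"jaw":0.9},
    {"delta_pos":[0,3,-0.5],"turn":0,"jaw":0.9},
    {"delta_pos":[0,5,-4],"turn":0,"jaw":0.9},
    {"delta_pos":[-3.5,7,-5],"turn":0,"jaw":0.9},
    {"delta_pos":[-7,9,-5],"turn":0,"jaw":0.9},
    {"delta_pos":[-9.4,10.9,-5],"turn":0,"jaw":0.9},
    {"delta_pos":[-9.4,10.9,-2],"turn":0,"jaw":0.9},
    {"delta_pos":[-9.4,10.9,-1.5],"turn":0,"jaw":0.9},
  ],
)

```text
clock: 5.48
tool_pos: [0.5001, -0.1937, 0.0276]
eef_rot: [-0.267, 0.964, 0.002, -0.001]
contact_force: [0.2, 0.6, -0.1]
opening: 0.101
```

```bash
python3 look.py wrist w7
```

```text
5.4833 [ 0.5001 -0.1937  0.0276] -149.0 tcp pen [[-0.1104  0.0549]] 0.101 [ 0.2  0.6 -0.1]
brass_buckle 0.85 5363 px 294 113 pen mm -46.2 45.2 size [68. 25.] ang -1.0 x -80.1 -12.1
```

View pics/w7.png

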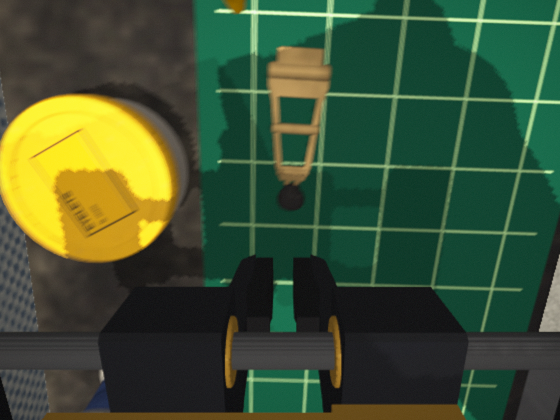

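```bash
python3 - <<'E'
from h import *
s=r.get_state();print(s["clock"],s["tool_pos"],np.rad2deg(toolyaw(s)),topen(s["tool_pos"][None]))
print(topen(ray("wrist",[[291,197],[300,50],[235,0]],0.006)).round(4))
print(proj("wrist",[*toworld([-.0825+.0,.05])[0],.006]),topen(ray("wrist",[[284,260]],0.006)))
for z in(.017,.03): print(topen(ray("wrist",[[284,262]],z)))
E
```

```text
5.6333 [ 0.49858217 -0.19905821  0.02960837] -149.49520962491323 [[-0.10648806  0.05084291]]
[[-0.0732  0.0462]
 [-0.0118  0.0427]
 [ 0.0062  0.0681]]
[[282.67059562 216.48035434]] [[-0.1045151   0.04945042]]
[[-0.10024068  0.04950319]]
[[-0.09394421  0.04956197]]
```

```bash
python3 look.py wrist w8; python3 - <<'E'
import cv2;a=cv2.imread('pics/w8.png');cv2.imwrite('pics/w8c.png',a[0:300])
E
```

```text
5.6333 [ 0.4986 -0.1991  0.0296] -149.5 tcp pen [[-0.1065  0.0508]] 0.099 [ 0.1 -0.6  0.6]
brass_buckle 0.56 4821 px 282 123 pen mm -48.1 49.8 size [68. 25.] ang -1.6 x -81.9 -14.2
brass_buckle 0.17 615 px 98 396 pen mm -180.1 153.3 size [28. 14.] ang -0.9 x -194.3 -166.1
```

View pics/w8c.png

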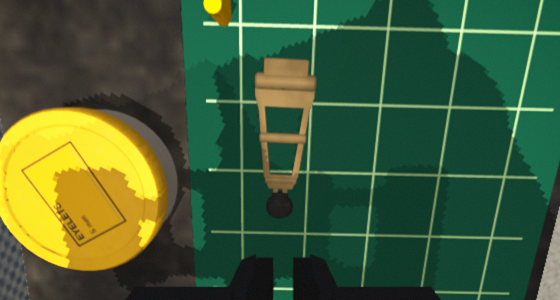

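Emit:
send_rows(
  series=[
    {"delta_pos":[-0.1,0,0.8],"turn":0,"jaw":0.9},
    {"delta_pos":[-0.1,0,1.5],"turn":0,"jaw":0.9},
    {"delta_pos":[-0.1,0,1.5],"turn":0,"jaw":0.9},
    {"delta_pos":[-0.1,-0.5,1.5],"turn":0,"jaw":0.9},
    {"delta_pos":[-0.1,-1,1.5],"turn":0,"jaw":0.9},
    {"delta_pos":[-0.1,-1.5,1.5],"turn":0,"jaw":0.9},
    {"delta_pos":[-0.1,-2,1.5],"turn":0,"jaw":0.9},
    {"delta_pos":[-0.1,-2.5,1.5],"turn":0,"jaw":0.9},
  ],
)

```text
clock: 6.45
tool_pos: [0.514, -0.2194, 0.0149]
eef_rot: [-0.264, 0.965, -0.0, 0.0]
contact_force: [-0.4, 0.1, -0.1]
opening: 0.096
```

```bash
python3 look.py wrist w9
```

```text
6.45 [ 0.514  -0.2194  0.0149] -149.4 tcp pen [[-0.0812  0.0537]] 0.096 [-0.4  0.1 -0.1]
brass_buckle 0.89 5246 px 290 162 pen mm -37.5 49.7 size [67. 25.] ang -1.2 x -71.0 -4.1
nickel_buckle_1 0.67 2563 px 534 25 pen mm 19.4 -36.1 size [21. 16.] ang 89.9 x 11.4 27.4
nickel_buckle_1 0.49 5411 px 290 162 pen mm -38.6 49.7 size [67. 25.] ang -1.2 x -72.3 -4.9
```

View pics/w9.png

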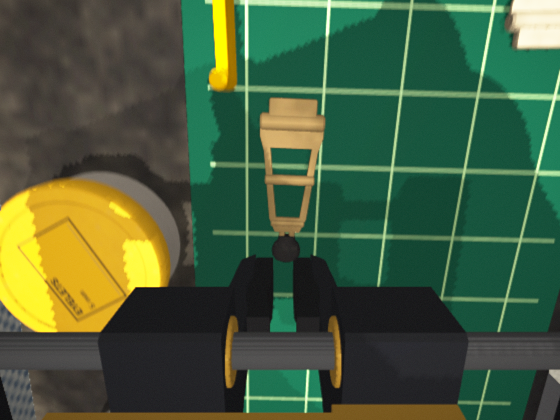

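Emit:
send_rows(
  series=[
    {"delta_pos":[0.05,-0.6,0],"turn":0,"jaw":0.9},
    {"delta_pos":[0.15,-1.2,0],"turn":0,"jaw":0.9},
    {"delta_pos":[0.25,-1.8,0],"turn":0,"jaw":0.9},
    {"delta_pos":[0.35,-2.4,0],"turn":0,"jaw":0.9},
    {"delta_pos":[0.45,-3,0],"turn":0,"jaw":0.9},
    {"delta_pos":[0.55,-3.6,0],"turn":0,"jaw":0.9},
    {"delta_pos":[0.65,-4.2,0],"turn":0,"jaw":0.9},
    {"delta_pos":[0.7,-4.8,0],"turn":0,"jaw":0.9},
  ],
)

```text
clock: 7.27
tool_pos: [0.5321, -0.2643, 0.0147]
eef_rot: [-0.264, 0.965, -0.0, -0.0]
contact_force: [-0.6, -0.5, 0.9]
opening: 0.098
```

```bash
python3 look.py wrist w10
```

```text
7.2667 [ 0.5321 -0.2643  0.0147] -149.4 tcp pen [[-0.0333  0.0464]] 0.098 [-0.6 -0.5  0.9]
brass_buckle 0.73 5284 px 264 166 pen mm 9.0 51.7 size [67. 24.] ang 9.7 x -23.8 43.3
nickel_buckle_1 0.98 6405 px 508 103 pen mm 43.8 -36.6 size [64. 27.] ang 6.2 x 12.3 75.3
```

View pics/w10.png

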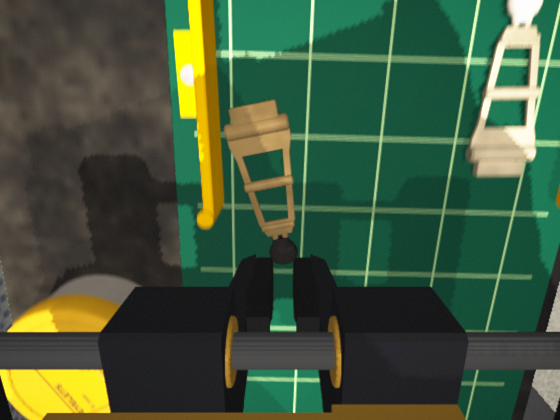

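Emit:
send_rows(
  series=[
    {"delta_pos":[0,-0.5,0],"turn":0,"jaw":0.9},
    {"delta_pos":[0,-1,0],"turn":0,"jaw":0.9},
    {"delta_pos":[0,-1.5,0],"turn":0,"jaw":0.9},
    {"delta_pos":[0,-2,0],"turn":0,"jaw":0.9},
    {"delta_pos":[0,-2.5,0],"turn":0,"jaw":0.9},
    {"delta_pos":[0,-2.5,0],"turn":0,"jaw":0.9},
  ],
)

```text
clock: 7.92
tool_pos: [0.5455, -0.2866, 0.0149]
eef_rot: [-0.264, 0.965, -0.001, 0.0]
contact_force: [-0.3, -0.7, 0.3]
opening: 0.097
```

```bash
python3 look.py wrist w11
```

```text
7.9167 [ 0.5455 -0.2866  0.0149] -149.4 tcp pen [[-0.0073  0.0465]] 0.097 [-0.3 -0.7  0.3]
brass_buckle 0.58 5519 px 261 167 pen mm 33.5 50.4 size [68. 25.] ang 18.8 x 0.3 66.9
nickel_buckle_1 0.95 5782 px 496 165 pen mm 43.7 -35.6 size [68. 27.] ang 8.1 x 10.8 78.2
```

View pics/w11.png

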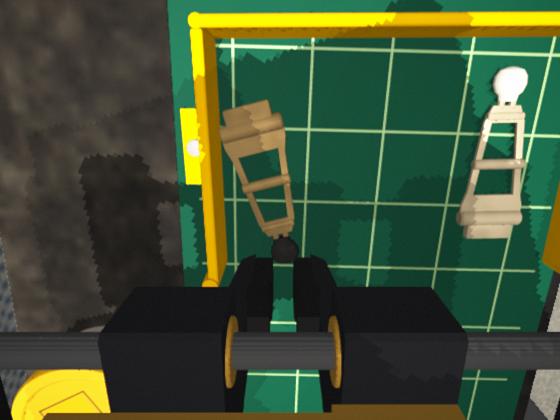

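Emit:
send_rows(
  series=[
    {"delta_pos":[0,-0.4,0],"turn":0,"jaw":0.9},
    {"delta_pos":[0,-0.8,0],"turn":0,"jaw":0.9},
    {"delta_pos":[0,-1.2,0],"turn":0,"jaw":0.9},
    {"delta_pos":[0,-1.2,0],"turn":0,"jaw":0.9},
  ],
)

```text
clock: 8.4
tool_pos: [0.5514, -0.2967, 0.0149]
eef_rot: [-0.264, 0.965, -0.001, 0.0]
contact_force: [0.1, -0.4, 0.1]
opening: 0.105
```

```bash
python3 look.py wrist w12
```

```text
8.4 [ 0.5514 -0.2967  0.0149] -149.4 tcp pen [[0.0044 0.0464]] 0.105 [ 0.1 -0.4  0.1]
brass_buckle 0.63 5252 px 261 166 pen mm 44.9 51.7 size [67. 24.] ang 15.1 x 12.4 79.3
nickel_buckle_1 0.76 5297 px 491 194 pen mm 44.4 -35.6 size [68. 26.] ang 7.8 x 11.0 78.8
```

View pics/w12.png

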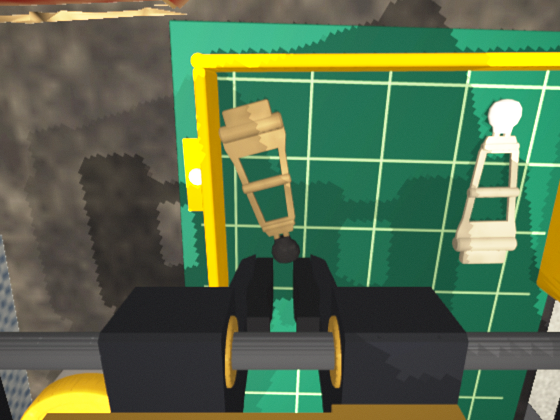

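Emit:
send_rows(
  series=[
    {"delta_pos":[0,1.5,0],"turn":0,"jaw":0.9},
    {"delta_pos":[0,3,-0.5],"turn":0,"jaw":0.9},
    {"delta_pos":[0.5,6,-3],"turn":0,"jaw":0.9},
    {"delta_pos":[1.5,9,-5],"turn":0,"jaw":0.9},
    {"delta_pos":[2.8,12,-6],"turn":0,"jaw":0.9},
    {"delta_pos":[4,15,-6],"turn":0,"jaw":0.9},
    {"delta_pos":[5,18,-6],"turn":0,"jaw":0.9},
    {"delta_pos":[5.1,21,-6],"turn":0,"jaw":0.9},
  ],
)

```text
clock: 9.22
tool_pos: [0.3974, -0.1406, 0.076]
eef_rot: [-0.263, 0.965, 0.001, -0.002]
contact_force: [14.9, -13.2, -1.1]
opening: 0.102
```

Emit:
send_rows(
  series=[
    {"delta_pos":[0,1.6,0],"turn":0,"jaw":0.9},
    {"delta_pos":[0,1.6,2],"turn":0,"jaw":0.9},
    {"delta_pos":[0,1.6,4],"turn":0,"jaw":0.9},
    {"delta_pos":[0,1.6,4.5],"turn":0,"jaw":0.9},
    {"delta_pos":[0,1.6,4.5],"turn":0,"jaw":0.9},
  ],
)

```text
clock: 9.63
tool_pos: [0.408, -0.1319, 0.0426]
eef_rot: [-0.261, 0.965, 0.008, -0.013]
contact_force: [0.4, 0.4, 0.1]
opening: 0.101
```

```bash
python3 look.py wrist w13
```

```text
9.6333 [ 0.408  -0.1319  0.0426] -149.7 tcp pen [[-0.2105  0.0072]] 0.101 [0.4 0.4 0.1]
brass_buckle 0.71 5084 px 49 376 pen mm -281.7 139.9 size [75. 54.] ang -1.9 x -318.7 -244.5
nickel_buckle_1 0.82 3957 px 301 145 pen mm -165.9 -2.4 size [68. 25.] ang -8.5 x -199.4 -131.6
```

View pics/w13.png

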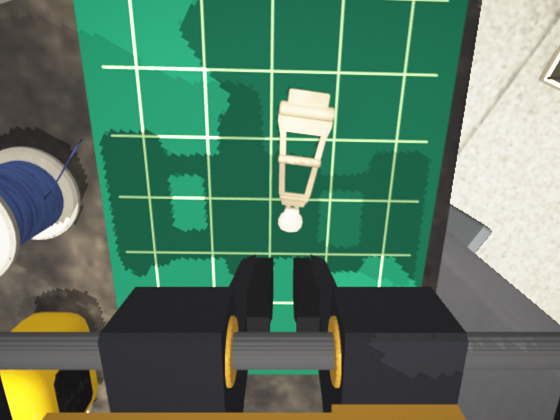

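```bash
python3 look.py wrist w14; python3 - <<'E'
from h import *
s=r.get_state();print(s["q"].round(3),s["eef_rot"].round(4),s["joint_torque"].round(1))
im=vision.snapshot("side");cv2.imwrite("pics/s2.png",im)
im=vision.snapshot("top");cv2.imwrite("pics/t2.png",im)
E
```

```text
9.7833 [ 0.4071 -0.1321  0.0439] -149.6 tcp pen [[-0.2107  0.0063]] 0.1 [-0.6  0.2  0.1]
nickel_buckle_1 0.74 4065 px 299 145 pen mm -164.8 -0.4 size [68. 25.] ang -10.4 x -198.8 -131.0
[ 0.182  0.888  0.043  2.26  -1.     0.043 -1.399] [-0.2628  0.9647  0.008  -0.0122] [ -0.  -45.2   2.    0.2  -0.   -0.   -0. ]
```

View pics/s2.png

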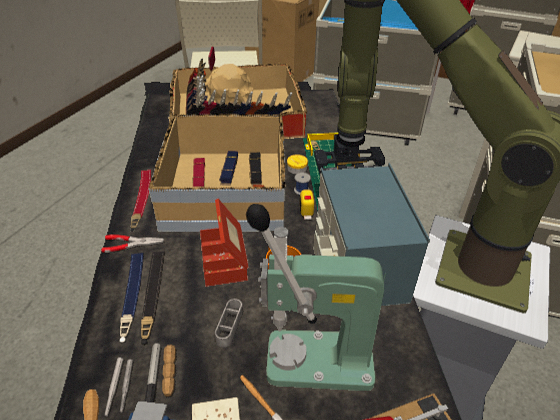

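View pics/t2.png

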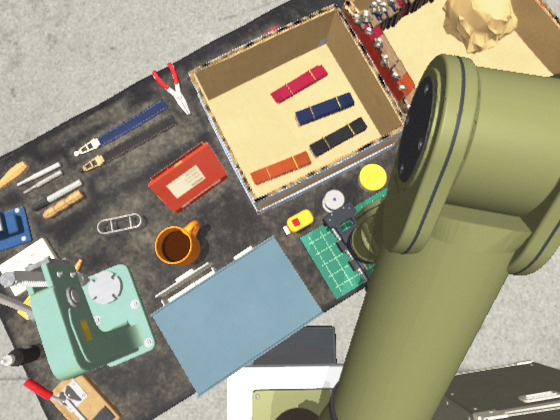

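Emit:
send_rows(
  series=[
    {"delta_pos":[0,-1.5,-1.5],"turn":0,"jaw":0.72},
    {"delta_pos":[0,-3,-2.5],"turn":0,"jaw":0.72},
    {"delta_pos":[0,-4,-2.5],"turn":0,"jaw":0.72},
    {"delta_pos":[0,-4,-2.5],"turn":0,"jaw":0.72},
    {"delta_pos":[0,-4,-2.5],"turn":0,"jaw":0.72},
  ],
)

```text
clock: 10.45
tool_pos: [0.4285, -0.1664, 0.0675]
eef_rot: [-0.264, 0.964, 0.008, -0.012]
contact_force: [-0.1, -0.2, 0.3]
opening: 0.278
```

```bash
python3 look.py wrist w15; python3 look.py wrist w16; python3 - <<'E'
from h import *
s=r.get_state();print(s["q"].round(3),s["eef_rot"].round(4))
E
```

```text
10.45 [ 0.4285 -0.1664  0.0675] -149.4 tcp pen [[-0.1704  0.0072]] 0.278 [-0.1 -0.2  0.3]
nickel_buckle_1 0.71 2696 px 297 211 pen mm -166.2 -1.7 size [68. 25.] ang -8.6 x -199.6 -131.5
10.6 [ 0.4277 -0.1655  0.0672] -149.3 tcp pen [[-0.1716  0.007 ]] 0.275 [-0.4  0.3  0.3]
nickel_buckle_1 0.55 2552 px 297 208 pen mm -164.1 -1.1 size [68. 24.] ang -9.5 x -197.6 -129.8
[ 0.113  0.865  0.262  2.172 -0.926  0.251 -1.405] [-0.2642  0.9643  0.0088 -0.0127]
```

View pics/w16.png

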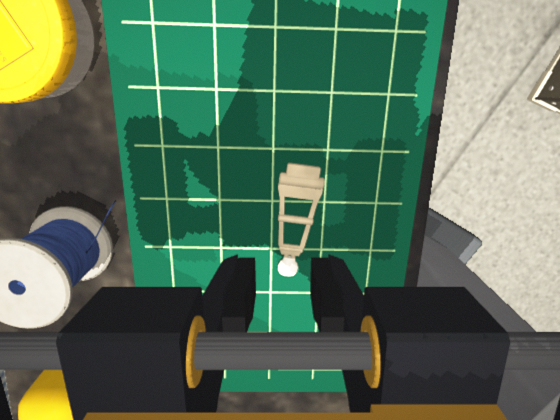

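```bash
python3 - <<'E'
from h import *
s=r.get_state();M=Rot.from_quat(s["eef_rot"]).as_matrix();z=M[:2,2];print("tilt pen",z@ex,z@ey)
x=M[:,0];print("toolx z comp",x[2])
print(delta([*toworld([-.176,-.0])[0],.03],-149.3),delta([*toworld([-.176,-.0])[0],.0155],-149.3))
E
```

```text
tilt pen -0.023660035764565348 -0.019919623094369773
toolx z comp 0.019943322937127222
(array([0.64, 0.41, 3.75]), np.float64(-0.0)) (array([0.61, 0.38, 5.2 ]), np.float64(-0.0))
```

Emit:
send_rows(
  series=[
    {"delta_pos":[0.4,0.3,1.5],"turn":0,"jaw":0.72},
    {"delta_pos":[0.6,0.4,3],"turn":0,"jaw":0.72},
    {"delta_pos":[0.6,0.4,3.8],"turn":0,"jaw":0.72},
    {"delta_pos":[0.6,0.4,3.8],"turn":0,"jaw":0.72},
    {"delta_pos":[0.6,0.4,3.8],"turn":0,"jaw":0.72},
  ],
)

```text
clock: 11.17
tool_pos: [0.4199, -0.1657, 0.0295]
eef_rot: [-0.264, 0.964, 0.009, -0.013]
contact_force: [0.4, -0.8, -0.2]
opening: 0.283
```

```bash
python3 look.py wrist w17; python3 - <<'E'
from h import *
s=r.get_state();print(s["q"].round(3),s["eef_rot"].round(4))
print(delta([*toworld([-.176,-.0])[0],.0155],-149.3))
E
```

```text
11.1667 [ 0.4199 -0.1657  0.0295] -149.4 tcp pen [[-0.1754  0.0002]] 0.283 [ 0.4 -0.8 -0.2]
nickel_buckle_1 0.71 3822 px 287 226 pen mm -164.4 -1.3 size [68. 25.] ang -7.9 x -197.9 -129.9
[ 0.215  0.924  0.097  2.193 -0.947  0.097 -1.385] [-0.2643  0.9643  0.0079 -0.0122]
(array([0.04, 0.09, 1.47]), np.float64(-0.0))
```

View pics/w17.png

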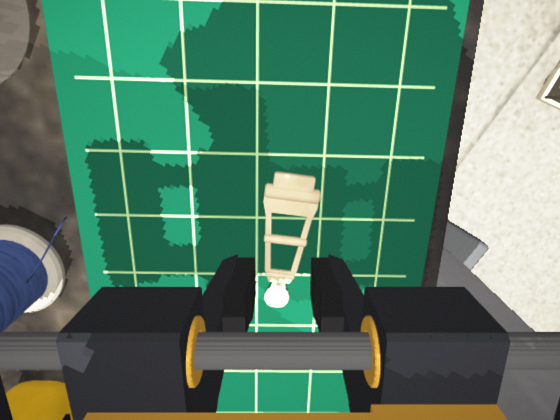

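Emit:
send_rows(
  series=[
    {"delta_pos":[-0.1,-0.1,0.7],"turn":0,"jaw":0.72},
    {"delta_pos":[-0.1,-0.2,1.3],"turn":0,"jaw":0.72},
    {"delta_pos":[-0.1,-0.2,1.4],"turn":0,"jaw":0.72},
    {"delta_pos":[-0.1,-0.2,1.4],"turn":0,"jaw":0.72},
    {"delta_pos":[-0.1,-0.2,1.4],"turn":0,"jaw":0.72},
  ],
)

```text
clock: 11.73
tool_pos: [0.4216, -0.1669, 0.0154]
eef_rot: [-0.264, 0.964, 0.008, -0.013]
contact_force: [0.6, -0.6, -0.2]
opening: 0.281
```

```bash
python3 look.py wrist w18; python3 - <<'E'
from h import *
s=r.get_state();print(s["q"].round(3),s["eef_rot"].round(4))
E
```

```text
11.7333 [ 0.4216 -0.1669  0.0154] -149.4 tcp pen [[-0.1734  0.001 ]] 0.281 [ 0.6 -0.6 -0.2]
brass_buckle 0.51 4469 px 289 242 pen mm -164.4 -1.5 size [68. 25.] ang -7.7 x -198.0 -129.6
nickel_buckle_1 0.64 4714 px 289 242 pen mm -163.3 1.6 size [69. 25.] ang -15.0 x -198.6 -129.6
[ 0.241  0.952  0.058  2.186 -0.954  0.059 -1.378] [-0.2641  0.9644  0.0081 -0.0125]
```

View pics/w18.png

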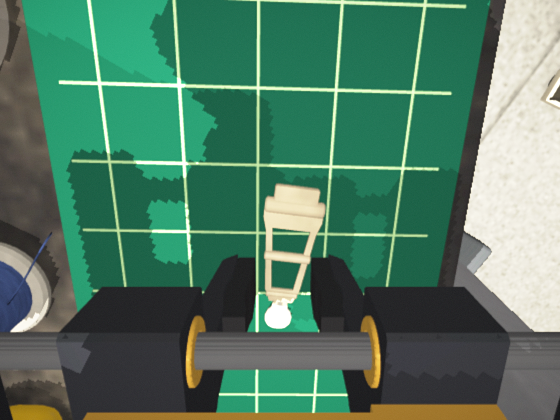

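Emit:
send_rows(
  force=3,
  series=[
    {"delta_pos":[0,0,0],"turn":0,"jaw":0.79},
    {"delta_pos":[0,0,0],"turn":0,"jaw":0.79},
    {"delta_pos":[0,-0.4,0],"turn":0,"jaw":0.79},
    {"delta_pos":[0,-0.8,0],"turn":0,"jaw":0.79},
    {"delta_pos":[0,-1.2,-0.02],"turn":0,"jaw":0.79},
    {"delta_pos":[0,-1.6,-0.03],"turn":0,"jaw":0.79},
    {"delta_pos":[0,-2,-0.04],"turn":0,"jaw":0.79},
    {"delta_pos":[0,-2.4,-0.05],"turn":0,"jaw":0.79},
  ],
)

```text
clock: 12.55
tool_pos: [0.4342, -0.1879, 0.0156]
eef_rot: [-0.264, 0.964, 0.008, -0.012]
contact_force: [0.0, 0.8, 1.2]
opening: 0.212
```

```bash
python3 look.py wrist w19
```

```text
12.55 [ 0.4342 -0.1879  0.0156] -149.4 tcp pen [[-0.1489  0.0012]] 0.212 [0.  0.8 1.2]
nickel_buckle_1 0.65 4436 px 285 241 pen mm -138.1 2.6 size [68. 25.] ang -13.2 x -172.6 -104.7
```

View pics/w19.png

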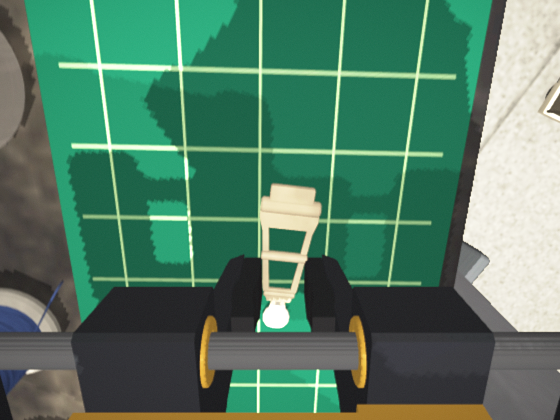

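Emit:
send_rows(
  series=[
    {"delta_pos":[0,-0.7,-0.02],"turn":0,"jaw":0.79},
    {"delta_pos":[0,-1.4,-0.03],"turn":0,"jaw":0.79},
    {"delta_pos":[0,-2.1,-0.05],"turn":0,"jaw":0.79},
    {"delta_pos":[-0.05,-2.8,-0.07],"turn":0,"jaw":0.79},
    {"delta_pos":[-0.1,-3.5,-0.08],"turn":0,"jaw":0.79},
    {"delta_pos":[-0.15,-4.2,-0.1],"turn":0,"jaw":0.79},
    {"delta_pos":[-0.2,-4.9,-0.12],"turn":0,"jaw":0.79},
    {"delta_pos":[-0.2,-5.6,-0.13],"turn":0,"jaw":0.79},
  ],
)

```text
clock: 13.37
tool_pos: [0.4647, -0.2352, 0.0156]
eef_rot: [-0.264, 0.964, 0.008, -0.012]
contact_force: [-0.6, 1.8, 2.0]
opening: 0.212
```

Emit:
send_rows(
  series=[
    {"delta_pos":[0,-0.6,-0.01],"turn":0,"jaw":0.79},
    {"delta_pos":[0,-1.2,-0.03],"turn":0,"jaw":0.79},
    {"delta_pos":[0,-1.8,-0.04],"turn":0,"jaw":0.79},
    {"delta_pos":[0,-2.4,-0.06],"turn":0,"jaw":0.79},
    {"delta_pos":[0,-3,-0.07],"turn":0,"jaw":0.79},
    {"delta_pos":[0,-3.6,-0.09],"turn":0,"jaw":0.79},
    {"delta_pos":[0,-4.2,-0.1],"turn":0,"jaw":0.79},
  ],
)

```text
clock: 13.95
tool_pos: [0.4861, -0.2716, 0.0157]
eef_rot: [-0.264, 0.964, 0.008, -0.012]
contact_force: [-0.7, 0.4, 1.7]
opening: 0.219
```

```bash
python3 look.py wrist w20
```

```text
13.95 [ 0.4861 -0.2716  0.0157] -149.4 tcp pen [[-0.0505  0.003 ]] 0.219 [-0.7  0.4  1.7]
brass_buckle 0.57 3779 px 152 68 pen mm 38.6 47.9 size [50. 21.] ang 18.1 x 13.9 59.1
nickel_buckle_1 0.86 5022 px 396 82 pen mm 35.7 -40.2 size [46. 26.] ang 0.1 x 12.8 58.6
nickel_buckle_1 0.56 4461 px 285 242 pen mm -40.5 3.6 size [68. 25.] ang -11.0 x -74.6 -6.7
```

View pics/w20.png

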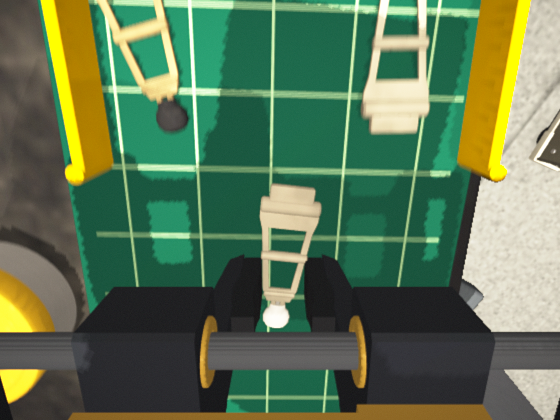

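Emit:
send_rows(
  series=[
    {"delta_pos":[0,-0.7,-0.02],"turn":0,"jaw":0.79},
    {"delta_pos":[0,-1.4,-0.03],"turn":0,"jaw":0.79},
    {"delta_pos":[0,-2.1,-0.05],"turn":0,"jaw":0.79},
    {"delta_pos":[0,-2.8,-0.07],"turn":0,"jaw":0.79},
    {"delta_pos":[0,-3.5,-0.08],"turn":0,"jaw":0.79},
    {"delta_pos":[0,-4.2,-0.1],"turn":0,"jaw":0.79},
    {"delta_pos":[0,-4.8,-0.12],"turn":0,"jaw":0.79},
    {"delta_pos":[0,-4.8,-0.12],"turn":0,"jaw":0.79},
  ],
)

```text
clock: 14.77
tool_pos: [0.511, -0.3141, 0.0159]
eef_rot: [-0.264, 0.964, 0.007, -0.012]
contact_force: [0.1, -0.8, -0.1]
opening: 0.214
```

Emit:
send_rows(
  series=[
    {"delta_pos":[0,0,0],"turn":0,"jaw":0.7},
    {"delta_pos":[0,0,0],"turn":0,"jaw":0.7},
    {"delta_pos":[0,1.5,0.04],"turn":0,"jaw":0.7},
    {"delta_pos":[0,3,0.07],"turn":0,"jaw":0.7},
    {"delta_pos":[0,4.5,0.1],"turn":0,"jaw":0.7},
    {"delta_pos":[0,4.5,0.1],"turn":0,"jaw":0.9},
    {"delta_pos":[0,4.5,0.1],"turn":0,"jaw":0.9},
    {"delta_pos":[0,4.5,0.1],"turn":0,"jaw":0.9},
  ],
)

```text
clock: 15.43
tool_pos: [0.4879, -0.2745, 0.016]
eef_rot: [-0.264, 0.964, 0.007, -0.012]
contact_force: [-0.1, -0.3, 0.3]
opening: 0.114
```

```bash
python3 look.py wrist w21
```

```text
15.4333 [ 0.4879 -0.2745  0.016 ] -149.4 tcp pen [[-0.0471  0.0032]] 0.114 [-0.1 -0.3  0.3]
brass_buckle 0.65 5848 px 286 134 pen mm 6.6 1.6 size [67. 25.] ang -6.5 x -26.8 40.8
brass_buckle 0.6 3979 px 150 68 pen mm 39.9 47.7 size [54. 22.] ang 20.3 x 13.2 61.5
nickel_buckle_1 0.87 5254 px 396 85 pen mm 36.9 -40.2 size [49. 26.] ang 0.1 x 12.3 61.5
nickel_buckle_1 0.8 5722 px 286 134 pen mm 6.4 1.4 size [67. 25.] ang -6.1 x -26.9 40.3
```

View pics/w21.png

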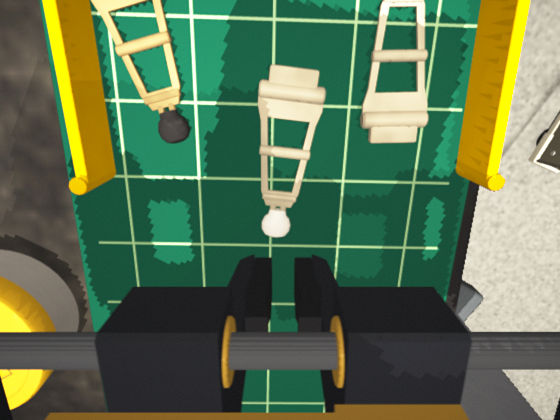

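Emit:
send_rows(
  series=[
    {"delta_pos":[-0.2,-0.6,0],"turn":0,"jaw":0.9},
    {"delta_pos":[-0.2,-1.2,-0.02],"turn":0,"jaw":0.9},
    {"delta_pos":[-0.2,-1.8,-0.04],"turn":0,"jaw":0.9},
    {"delta_pos":[-0.2,-2.4,-0.05],"turn":0,"jaw":0.9},
    {"delta_pos":[-0.2,-3,-0.07],"turn":0,"jaw":0.9},
    {"delta_pos":[-0.2,-3.5,-0.08],"turn":0,"jaw":0.9},
    {"delta_pos":[-0.2,-4,-0.1],"turn":0,"jaw":0.9},
    {"delta_pos":[-0.2,-4,-0.1],"turn":0,"jaw":0.9},
  ],
)

```text
clock: 16.25
tool_pos: [0.5099, -0.3083, 0.0159]
eef_rot: [-0.264, 0.964, 0.007, -0.012]
contact_force: [-0.2, -1.1, 0.3]
opening: 0.101
```

```bash
python3 look.py wrist w22
```

```text
16.25 [ 0.5099 -0.3083  0.0159] -149.4 tcp pen [[-0.0068  0.0048]] 0.101 [-0.2 -1.1  0.3]
brass_buckle 0.84 5867 px 153 137 pen mm 44.3 53.0 size [67. 26.] ang 10.2 x 11.9 78.4
nickel_buckle_1 0.57 5639 px 392 164 pen mm 43.9 -36.4 size [68. 26.] ang 7.8 x 10.7 78.4
nickel_buckle_1 0.29 5260 px 305 166 pen mm 32.6 -3.1 size [67. 25.] ang -13.5 x -0.1 66.9
```

View pics/w22.png

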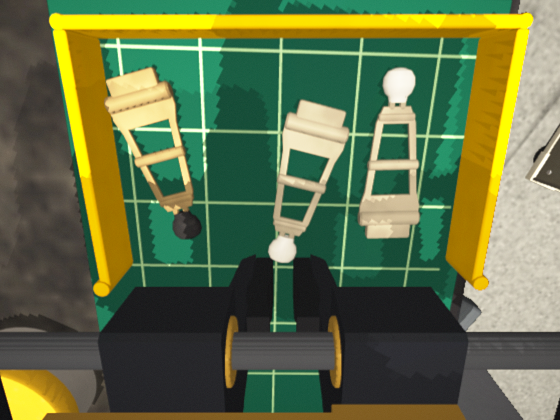

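Emit:
send_rows(
  series=[
    {"delta_pos":[0,-0.4,-0.01],"turn":0,"jaw":0.9},
    {"delta_pos":[0,-0.8,-0.02],"turn":0,"jaw":0.9},
    {"delta_pos":[0,-1,-0.02],"turn":0,"jaw":0.9},
    {"delta_pos":[0,-1,-0.02],"turn":0,"jaw":0.9},
  ],
)

```text
clock: 16.73
tool_pos: [0.5148, -0.3163, 0.0159]
eef_rot: [-0.264, 0.964, 0.008, -0.012]
contact_force: [-0.8, 0.3, -0.5]
opening: 0.103
```

Emit:
send_rows(
  series=[
    {"delta_pos":[0,1.5,0],"turn":0,"jaw":0.9},
    {"delta_pos":[0,3,0],"turn":0,"jaw":0.9},
    {"delta_pos":[0,4,-3],"turn":0,"jaw":0.9},
    {"delta_pos":[0,4,-7],"turn":0,"jaw":0.9},
    {"delta_pos":[0,4,-11],"turn":0,"jaw":0.9},
    {"delta_pos":[0,4,-15],"turn":0,"jaw":0.9},
    {"delta_pos":[0,4,-18],"turn":0,"jaw":0.9},
    {"delta_pos":[0,4,-18],"turn":0,"jaw":0.9},
  ],
)

```text
clock: 17.4
tool_pos: [0.5017, -0.2855, 0.2027]
eef_rot: [-0.264, 0.964, 0.004, -0.009]
contact_force: [0.3, -0.5, 0.5]
opening: 0.097
```

```bash
python3 look.py wrist w23;python3 look.py wrist w24; python3 - <<'E'
from h import *
im=vision.snapshot("side");cv2.imwrite("pics/s3.png",im)
z=np.r_[0:1]
P=[[0,.07],[0,-.07],[.09,.07],[.09,-.07]]
print(proj("wrist",np.c_[toworld(P),np.full(4,.002)]).round(0).tolist())
print(proj("wrist",np.c_[toworld(P),np.full(4,.026)]).round(0).tolist())
E
```

```text
17.4 [ 0.5017 -0.2855  0.2027] -149.4 tcp pen [[-0.0306  0.0094]] 0.097 [ 0.3 -0.5  0.5]
brass_buckle 0.77 1121 px 227 85 pen mm 40.3 53.0 size [66. 25.] ang 6.4 x 8.7 73.3
nickel_buckle_1 0.76 1238 px 296 88 pen mm 36.6 -7.4 size [65. 24.] ang -9.2 x 5.5 69.4
nickel_buckle_1 0.61 1196 px 335 100 pen mm 39.1 -39.3 size [65. 24.] ang 3.3 x 6.2 71.6
17.55 [ 0.499  -0.282   0.1962] -149.3 tcp pen [[-0.0349  0.0088]] 0.099 [-0.7  0.6 -0.1]
brass_buckle 0.77 1290 px 223 75 pen mm 44.9 49.7 size [67. 25.] ang 16.7 x 11.7 78.7
nickel_buckle_1 0.89 1301 px 335 91 pen mm 45.0 -39.6 size [68. 25.] ang 3.3 x 10.7 78.9
nickel_buckle_1 0.77 1410 px 295 79 pen mm 43.7 -2.1 size [68. 25.] ang -23.4 x 10.0 75.9
[[208.0, 139.0], [365.0, 139.0], [200.0, 27.0], [372.0, 27.0]]
[[203.0, 143.0], [371.0, 143.0], [194.0, 22.0], [381.0, 23.0]]
```

View pics/w24.png

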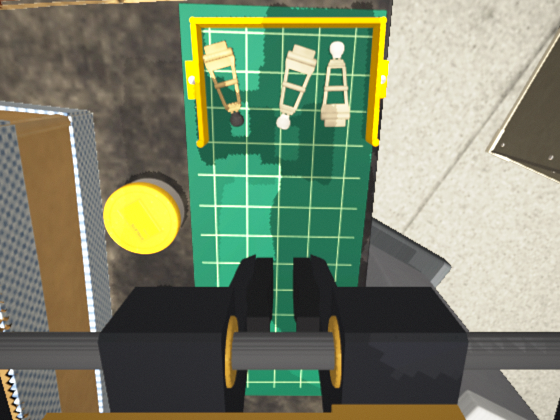

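View pics/s3.png

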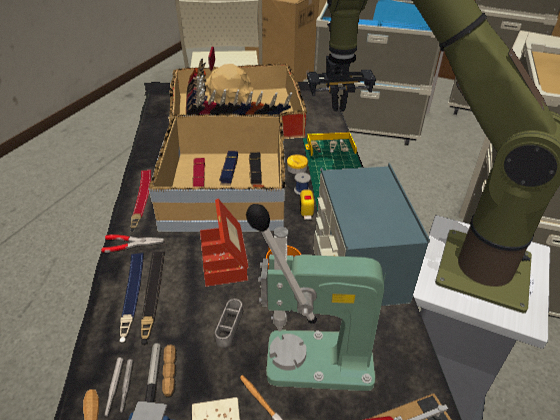

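```bash
python3 -c "
from h import *
print(order.finish_job())"
```

```text
the job is handed in; nothing more can be done
None
```

I swept all three buckles into the pen by pushing only and handed the job in after about 17.7 s of the 58 s allowed.

- **Outer buckles:** I pushed nickel 1 and brass from behind with the nearly closed fingertips. Brass ended turned about 10–17° towards its side wall.
- **Nickel 2:** Its rear was too close to the base for the arm to get behind it. I pushed it along by its tapered sides with the fingers straddling it, then finished from behind.
- **Final wrist picture, arm clear:** In the pen's frame the buckles spanned x ≈ 12–79 mm (brass), 11–79 mm (nickel 1) and 10–76 mm (nickel 2). That is well inside the 0–90 mm depth and clear of the side walls.
- **Other things:** In the final side picture the tin, spool, tape measure and die look where they stood at the start. The mug was mostly hidden there, but it hadn't moved in the top picture taken midway.

**Disagreements and problems:**
- **Moving-arm reading:** A reading taken while the arm was still settling put the buckles about 5 mm nearer the pen's mouth. I trusted the settled one.
- **Detection errors:** The networks sometimes mixed up brass and nickel, and their buckle angles varied by several degrees.
- **Joint limits:** On the way to nickel 2 the arm reached two joint limits, with one wrist force reading of about 20 N. This left the tool tilted by about 2° for the rest of the job.

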